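# Power the alignment laser and hold the prism cell in its light path

### The job

Plug the orange battery block fully home into the grey socket beside the yellow laser head and let go of it. Then lift the glass prism cell out of its wooden nest by its two frosted white faces only, without your fingers ever touching the clear faces, and keep it upright. Finish holding it still in the air halfway between the laser and the target, upright, clear faces square to the light path, with the light path (from the lens to the centre of the target) going through the middle of the clear faces; do not put it down or let go, and leave the glue bottle, screwdriver and sanding block alone.

Things in the scene. Friction and masses are not known exactly. Their poses are not given: they have to be found in the camera images.
- rig: Fixed rig, origin on the bench under mid light path, which runs level along its y, 100 mm up. Board 110 x 310 x 15 mm (y -125 to +185). Yellow laser head 60 (x) x 85 mm, y +90 to +175, top at 128 mm; dark lens snout, 28 mm across, tip at y +75. White target plate 100 (x) x 10 mm, top at 140 mm, face at y -75, black ring and red centre. Grey socket block at x +110, y +110 mm.
- beam_mid (a point): The point on the light path halfway between lens and target, 100 mm above the bench; axes as the rig's: y runs along the light path towards the lens, x is level and across it, z up. The free gap from lens to target is 150 mm; nothing stands in it above the 15 mm board.
- socket_hole0 (a point): Centre of the mouth of the hole in the top of the fixed grey socket block (62 x 54 mm, top 34 mm above the bench). Rectangular hole 29 mm (x) x 21 mm (y), 25 mm deep; axes as the rig's.
- plug: Loose orange battery block, upright, 120 g. Origin: centre of the underside of its steel plug, 26 (x) x 18 (y) mm, 24 mm long (lowest 6 mm taper to 22 x 14). Above it, 24 to 62 mm up, the orange head, 36 (x) x 26 (y) mm, a black bar along x on top. Fits the socket at yaw 0 or half a turn; home when the head sits on the socket block, origin 24 mm below the mouth.
- dock: Fixed black block 80 x 80 x 16 mm, origin at the centre of its underside. The battery block stands at the start in an 8 mm deep pocket in its top (30 x 22 mm, floor 8 mm above the bench), with the same axes. Dock and nest may swap places.
- nest: Fixed dark wooden block 80 x 80 x 22 mm, origin at the centre of its underside. The prism cell stands at the start in a 14 mm deep pocket in its top (38 x 34 mm, floor 8 mm above the bench), with the same axes, so its upper 56 mm stand free.
- prism: Loose upright glass prism cell, 34 (x) x 30 (y) x 70 mm high, about 150 g, origin at the centre of its underside. The two faces that look along its x (30 mm wide, 34 mm apart, white walls 4 mm thick) are frosted: grip these. The two that look along its y are clear green glass, 26 mm wide between the white walls: fingers must not touch them; the light goes through them along y.
- prism_mid (a point): Centre of the prism cell, 35 mm above its underside; axes as the prism's.
- glue: Bystander: white glue bottle, 56 mm across, 150 mm high, origin at the centre of its underside.
- driver: Bystander: red-handled screwdriver lying on the bench, about 200 mm long, origin near its middle.
- sander: Bystander: wooden sanding block with a grip, 100 x 75 x 54 mm, origin at the centre of its underside.
Things that resemble listed ones, but are neither listed nor needed, are in the scene too. Several things have the shape of the prism; the one meant has the colours described above. Leave any turquoise look-alike of the nest alone.

How it is judged:
On the way, in this order (a step that is already met when the one before it is completed fails the run):
1. the battery block is fully home in the socket and let go, the prism cell still in its nest (z of plug in the frame of socket_hole0 below -0.0215 m and horizontal distance between plug and socket_hole0 below 0.004 m and angle between the x axis of plug and the x axis of socket_hole0, either way round below 0.2 rad and angle between plug's own z axis and vertical below 0.08 rad and contact force between the fingers and plug below 0.1 N and z of prism in the frame of nest below 0.015 m), for 0.2 s.
2. the prism cell is lifted clear of its nest, gripped by both frosted faces (contact force between the fingers and prism_c1 above 0.5 N and contact force between the fingers and prism_c2 above 0.5 N and z of prism in the frame of nest above 0.03 m), for 0.2 s.
At the end, for the whole second after the job is handed in: Battery block home in the socket (within 2.5 mm) and released. Prism cell held still by both frosted faces only, carried by nothing else, centre within 7 mm sideways and 15 mm in height of the light path, 30 mm of halfway along it, upright and square within 0.12 rad (z of plug in the frame of socket_hole0 below -0.0215 m and horizontal distance between plug and socket_hole0 below 0.004 m and angle between the x axis of plug and the x axis of socket_hole0, either way round below 0.2 rad and angle between plug's own z axis and vertical below 0.08 rad and contact force between each of the fingers, prism and plug below 0.1 N and contact force between the fingers and prism_c1 above 0.5 N and contact force between the fingers and prism_c2 above 0.5 N and contact force between prism and rig below 0.1 N and contact force between prism and nest below 0.1 N and contact force between prism and dock below 0.1 N and x of prism_mid in the frame of beam_mid between -0.007 and 0.007 m and z of prism_mid in the frame of beam_mid between -0.015 and 0.015 m and y of prism_mid in the frame of beam_mid between -0.03 and 0.03 m and angle between the y axis of prism and the y axis of beam_mid, either way round below 0.12 rad and angle between prism's own z axis and vertical below 0.12 rad and linear speed of prism below 0.02 m/s); the arm keeps its last pose, push and grip.
It fails at once if the fingers touch a clear face of the prism cell (contact force between the fingers and prism_c0 above 0.5 N).
It fails at once if the prism cell is tipped (angle between prism's own z axis and vertical above 0.5 rad).
It fails at once if the glue bottle is disturbed (distance of glue from where it was at the start of the episode above 0.03 m).
It fails at once if the screwdriver is disturbed (distance of driver from where it was at the start of the episode above 0.03 m).
It fails at once if the sanding block is disturbed (distance of sander from where it was at the start of the episode above 0.03 m).
It also fails if it takes over 64 s, if anything falls off the work surface, if the arm or the gripper's body presses on something with over 40 N, if the wrist force passes 120 N, or if a joint passes its speed limit or range.

### The arm

A 6-joint arm with a two-finger parallel gripper is mounted at the origin on the work surface. World frame = base frame: x ahead of the robot, y to its left, z up, the work surface at z = 0. Lengths are in m, angles in rad, forces in N, time in s.
With the tool pointing down it reaches from about 0.35 to 0.725 m from the base axis. Payload 6 kg.
Tool frame: the origin (TCP) lies at the very end of the fingers, on their centre line; the grasp point (between the pads) lies bot.grip_point_offset behind it (bot.grip_point_offset is the distance from the TCP to the grasp point, in m); z points along the fingers, y is the line along which they close (so a half turn about z gives the same grasp; the last joint's range is limited). The gripper opens to 85 mm and grips with 20 to 120 N. Pads are 22 mm wide; open, the fingers measure 114 mm over their backs; the gripper's body (76 mm by 85 mm) begins 54 mm behind the grasp point. The pads swing forward as they close: fully open they stand 13 mm farther back than shut.
Start: joints at [1.569, 0.04, 0.085, 0, -1.615, -0.334], TCP at [0.198, 0.566, 0.231] pointing down, gripper open.
Joint ranges: [-2.56, 2.56], [-1.29, 2.01], [-1.08, 1.49], [-3.29, 1.98], [-2.81, -0.18], [-2.99, 2.99]. Speed limits (rad/s): [2.57, 2.57, 3.01, 3.14, 3.14, 3.14].

### API

Orientations are given as a 3x3 rotation matrix whose columns are the frame's x, y, z axes.
In Python, from plant import bot, snapshot, calibration gives the robot as it stands.
- The arm moves only by the tool move_arm, never from a script. Its arguments are lists of equal length, an entry for each row: "slide": the shift along the tool's x, y, z in units of 40 mm (1.0 is 40 mm), a list of three; "yaw": the turn about the tool's z in units of 5 degrees (1.0 is 5 degrees). In form: {"slide": [[x, y, z], ...], "yaw": [yaw, ...]}. A call has 1 to 12 rows; each row shifts and turns the commanded pose from where the row before left it, along the tool's axes as they then stand; what a row does not reach is not made up. A row lasts 1/12 s, in which the tool goes at most 41.7 mm and 7.16 degrees, less where a joint would pass 70% of its speed; a pose out of reach is approached as far as the arm can. A call is refused whole if a number of a shift passes 1 or a number of a turn 1, either way. A call with a gripper value outside its range is refused whole. "fingers" is the finger opening in mm, from 0 to 85.4, set as the call begins (left out, the last holds). The fingers move at their own pace and stop on an object; "force" is the grip in N (left out, the last holds). Time passes only in rows, so rows that do not move let the fingers close. It gives the time, the measured TCP pose, the force, the opening and the grip force at its end, in the units of the state.
- bot.state(): the state, without advancing time (a new reading comes with each control period).
- snapshot(name): name is "scene" or "top" or "wrist"; returns the picture (384x512x3 uint8, red, green, blue); there is no depth.
- calibration(name): a dict with "fx", "fy", "cx", "cy" (pixels), "world_to_cam" (4x4, takes a point from world to camera coordinates); the wrist camera has in their place "T_tool_cam" (4x4, takes a point from camera to tool coordinates, whose origin is the TCP and whose axes are the flange's). Camera axes: x right, y up, looking along -z (the intrinsics and any distortion apply to the point x, -y, -z); pixel columns grow to the right and rows downward; lengths in m; the calibration is good to about 2 mm. The wrist camera is an equidistant fisheye: a pixel r from the principal point sees the ray r / f radians off the axis. A picture is of the moment at which its call begins: read the wrist's pose just before it. calibration takes no time and is no camera call.
- bot.close_job(): hands the job in; it is judged then, once.
The state is a dict: "t": time; "joint_positions": joint angles; "qvel": joint speeds; "tau": joint torques, N m; "eef_pos": TCP position; "orientation": TCP orientation; "ft_force": force on the tool from outside, world axes, zero at the start; "wrist_torque": the same for the moment, N m; "grip_width": opening from 0.0 (shut) to 1.0 (fully open); "grip_force": force on a finger pad.
Only numpy, scipy, OpenCV 4.12 (cv2) and the standard library are available. Lean on these libraries where they do the work, as an engineer would, in place of code of your own. Each camera call takes 0.05 s, during which the arm holds its last target. There are 200 camera calls.

## Working session

There is one attempt and no reset: what is moved stays moved. The work goes in short steps, Python scripts to look and compute and a tool call to move; the robot and the scene stay as the last step left them, time stands still between calls to the robot, and variables do not carry over. Pictures are saved under pics/ and viewed, at most 10 in all, crops included, and the job is handed in when it is done.

Besides the shell and the picture viewer there is one more tool, called after ">>>" as name([rows], argument=value, ...), one row to a line, values as JSON. move_arm: Moves the arm, as the interface text tells. Its arguments: {"type":"object","properties":{"slide":{"type":"array","items":{"type":"array","items":{"type":"number"}}},"yaw":{"type":"array","items":{"type":"number"}},"fingers":{"type":"number"},"force":{"type":"number"}},"required":["slide","yaw"]}

```bash
mkdir -p pics
cat > h.py <<'E'
import numpy as np, cv2
from plant import bot, snapshot, calibration
def save(n,im): cv2.imwrite(f'pics/{n}.png',cv2.cvtColor(im,cv2.COLOR_RGB2BGR))
def ray(cam,u,v):
    c=calibration(cam)
    x=(u-c['cx'])/c['fx'];y=(v-c['cy'])/c['fy']
    if cam=='wrist':
        s=bot.state();T=np.eye(4);T[:3,:3]=s['orientation'];T[:3,3]=s['eef_pos']
        M=T@np.array(c['T_tool_cam']);r=np.hypot(x,y)+1e-12
        d=np.array([np.sin(r)*x/r,-np.sin(r)*y/r,-np.cos(r)])
    else:
        M=np.linalg.inv(np.array(c['world_to_cam']));d=np.array([x,-y,-1.])
    return M[:3,3],M[:3,:3]@d
def onz(cam,u,v,z):
    o,d=ray(cam,u,v);return o+d*(z-o[2])/d[2]
def proj(cam,p):
    c=calibration(cam)
    if cam=='wrist':
        s=bot.state();T=np.eye(4);T[:3,:3]=s['orientation'];T[:3,3]=s['eef_pos']
        W=np.linalg.inv(T@np.array(c['T_tool_cam']))
    else: W=np.array(c['world_to_cam'])
    q=W[:3,:3]@np.array(p)+W[:3,3]; x,y,z=q[0],-q[1],-q[2]
    if cam=='wrist':
        r=np.hypot(x,y);th=np.arctan2(r,z);return c['cx']+c['fx']*th*x/r,c['cy']+c['fy']*th*y/r
    return c['cx']+c['fx']*x/z,c['cy']+c['fy']*y/z
E
python3 - <<'E'
from h import *
a=snapshot('scene');b=snapshot('top');np.save('scene0.npy',a);np.save('top0.npy',b);save('scene0',a);save('top0',b)
for n in('scene','top','wrist'):
    c=calibration(n);print(n,{k:np.round(v,3).tolist() for k,v in c.items()})
s=bot.state();print(s['t'],np.round(s['eef_pos'],3),np.round(s['orientation'],3).tolist(),bot.grip_point_offset)
E
```

```text
scene {'fx': 469.421, 'fy': 469.421, 'cx': 260.589, 'cy': 196.606, 'world_to_cam': [[0.513, 0.859, -0.005, -0.197], [-0.583, 0.352, 0.733, 0.322], [0.631, -0.373, 0.681, -1.664], [0.0, 0.0, 0.0, 1.0]]}
top {'fx': 415.699, 'fy': 415.699, 'cx': 259.273, 'cy': 186.606, 'world_to_cam': [[-0.013, -1.0, 0.004, -0.102], [0.998, -0.012, 0.058, -0.584], [-0.057, 0.005, 0.998, -1.143], [0.0, 0.0, 0.0, 1.0]]}
wrist {'fx': 297.319, 'fy': 297.319, 'cx': 258.498, 'cy': 188.861, 'T_tool_cam': [[0.0, 0.96, 0.279, 0.07], [1.0, -0.0, -0.0, 0.0], [0.0, 0.279, -0.96, -0.143], [0.0, 0.0, 0.0, 1.0]]}
0.1 [0.198 0.566 0.23 ] [[0.944, -0.329, -0.0], [-0.329, -0.944, -0.002], [0.0, 0.002, -1.0]] 0.0187
```

View pics/scene0.png

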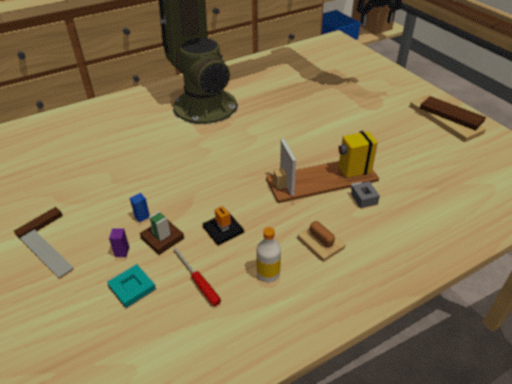

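View pics/top0.png

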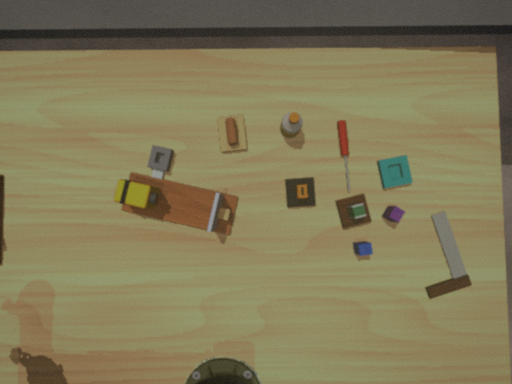

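The scene view shows the battery at (223,218) on the black dock, the green and white prism at (160,228) in the wooden nest, and the socket at (365,194). Things that could be mistaken for them are the blue (139,207) and purple (119,242) prism shapes and the turquoise nest (131,285). In the top view the battery is at (302,191), the prism at (357,211) and the socket at (161,158). By colour, I choose the green/white prism.

Run:
```python
from h import *
b=np.load('top0.npy')
c=b[120:260,270:410];d=b[125:245,100:250]
c=cv2.resize(c,(560,560),interpolation=cv2.INTER_CUBIC)
save('crop0',c)
P=lambda n,u,v,z:print(n,np.round(onz('top',u,v,z),3))
P('dock',300.5,192.5,.016);P('plughead',302,191,.075);P('nest',353.5,211.5,.022);P('prismtop',358,211,.078)
P('sock',160.5,158.5,.034)
hsv=cv2.cvtColor(b,cv2.COLOR_RGB2HSV)
def rect(name,m,z):
    m=cv2.morphologyEx(m.astype(np.uint8),cv2.MORPH_OPEN,np.ones((3,3)))
    cs,_=cv2.findContours(m,0,2);k=max(cs,key=cv2.contourArea)
    q=cv2.boxPoints(cv2.minAreaRect(k));w=np.array([onz('top',u,v,z)[:2] for u,v in q])
    e=w[1]-w[0],w[2]-w[1];print(name,np.round(q.mean(0),1),np.round(w.mean(0),4),[ (round(float(np.hypot(*x)),4),round(float(np.degrees(np.arctan2(x[1],x[0]))),1)) for x in e])
def win(m,x0,x1,y0,y1):
    o=np.zeros_like(m);o[y0:y1,x0:x1]=m[y0:y1,x0:x1];return o
rect('dock',win(b.max(2)<75,280,322,170,215),.016)
rect('nest',win((b[...,2]<75),330,378,190,233),.022)
rect('sock',win((hsv[...,1]<60)&(b.max(2)<135),142,178,142,176),.034)
rect('board',win((hsv[...,1]>90)&(hsv[...,0]<14)&(b[...,0]<150),110,245,165,240),.015)
rect('plate',win((hsv[...,1]<70)&(b.max(2)>140),205,225,185,235),.14)
rect('laser',win((hsv[...,1]>180)&(hsv[...,0]>22)&(hsv[...,0]<34),110,160,170,215),.128)
```

```text
dock [ 0.565 -0.224  0.016]
plughead [ 0.567 -0.222  0.075]
nest [ 0.51  -0.369  0.022]
prismtop [ 0.512 -0.368  0.078]
sock [0.663 0.162 0.034]
dock [300.  192.1] [ 0.5664 -0.2225] [(0.0752, -86.9), (0.0753, -177.3)]
nest [353.1 211.4] [ 0.5107 -0.3682] [(0.0841, -75.5), (0.0862, -166.2)]
sock [159.4 158.5] [0.6632 0.1655] [(0.0664, -13.8), (0.0564, -104.8)]
board [193.6 197.5] [0.555  0.0744] [(0.0179, -87.3), (0.0541, -176.9)]
plate [211.  218.5] [0.4981 0.0124] [(0.0288, -14.4), (0.0066, -104.7)]Traceback (most recent call last):
  File "<stdin>", line 22, in <module>
  File "<stdin>", line 12, in rect
ValueError: max() iterable argument is empty
```

View pics/crop0.png

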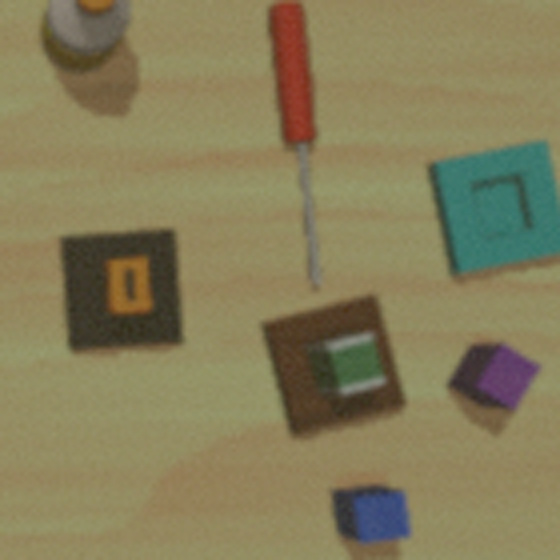

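The crop shows the plug's black bar lying along world x (yaw about 3°) at (130,285). The prism has white walls top and bottom with green between, at (357,362), so its x axis is about 14° in world. The blue and purple shapes are plain decoys. Next I move above the dock for a close look.

```bash
cat >> h.py <<'E'
def go(x,y,z,psi):
    "slide units in current tool axes before / after yawing so tool x points at psi deg"
    s=bot.state();R=np.array(s['orientation']);d=np.array([x,y,z])-s['eef_pos']
    p=np.degrees(np.arctan2(R[1,0],R[0,0]));dy=-(psi-p)/5
    a=np.radians(psi);Rn=np.array([[np.cos(a),np.sin(a),0],[np.sin(a),-np.cos(a),0],[0,0,-1]])
    print('t',round(s['t'],2),'psi',round(p,2),'yaw',round(dy,2),'slide now',np.round(R.T@d/.04,2),'after yaw',np.round(Rn.T@d/.04,2),'tilt',np.round(R[:,2],3))
E
python3 -c "
from h import *
go(.54,-.223,.2,3)"
```

```text
t 0.1 psi -19.24 yaw -4.45 slide now [14.58 15.81  0.79] after yaw [ 7.52 20.15  0.76] tilt [-0.    -0.002 -1.   ]
```

>>> move_arm([
  [0.61,0.66,0.03],
  [0.61,0.66,0.03],
  [0.61,0.66,0.03],
  [0.61,0.66,0.03],
  [0.61,0.66,0.03],
  [0.61,0.66,0.03],
  [0.61,0.66,0.03],
  [0.61,0.66,0.03],
  [0.61,0.66,0.03],
  [0.61,0.66,0.03],
  [0.61,0.66,0.03],
  [0.61,0.66,0.03],
], yaw=[0,0,0,0,0,0,0,0,0,0,0,0], fingers=85)

```text
t: 1.1
eef_pos: [0.3698, 0.1692, 0.2167]
orientation: [[0.944, -0.329, 0.0], [-0.329, -0.944, 0.0], [-0.0, -0.0, -1.0]]
ft_force: [1.6, 0.5, 0.4]
grip_width: 1.0
grip_force: 0.0
```

>>> move_arm([
  [0.61,0.66,0.03],
  [0.61,0.66,0.03],
  [0.61,0.66,0.03],
  [0.61,0.66,0.03],
  [0.61,0.66,0.03],
  [0.61,0.66,0.03],
  [0.61,0.66,0.03],
  [0.61,0.66,0.03],
  [0.61,0.66,0.03],
  [0.61,0.66,0.03],
  [0.61,0.66,0.03],
  [0.61,0.66,0.03],
], yaw=[0,0,0,0,0,0,0,0,0,0,0,0])

```text
t: 2.1
eef_pos: [0.542, -0.2266, 0.2019]
orientation: [[0.944, -0.33, -0.001], [-0.33, -0.944, 0.0], [-0.001, -0.0, -1.0]]
ft_force: [1.4, 0.4, 0.6]
grip_width: 0.995
grip_force: 0.0
```

>>> move_arm([
  [0,0,0],
  [0,0,0],
  [0,0,0],
  [0,0,0],
  [0,0,0],
  [0,0,0],
  [0,0,0],
], yaw=[-0.9,-0.9,-0.9,-0.9,-0.85,0,0])

```text
t: 2.68
eef_pos: [0.5417, -0.2247, 0.2021]
orientation: [[0.999, 0.05, -0.001], [0.05, -0.999, 0.0], [-0.001, -0.0, -1.0]]
ft_force: [-0.4, 0.1, -0.2]
grip_width: 0.994
grip_force: 0.0
```

Run:
```python
from h import *
go(.54,-.223,.2,3)
s=bot.state();w=snapshot('wrist');np.save('w1.npy',w)
save('w1',w)
print(np.round(s['eef_pos'],4),np.round(s['joint_positions'],2), proj('wrist',(.566,-.2225,.07)), proj('wrist',(.51,-.368,.078)))
```

```text
t 2.68 psi 2.88 yaw -0.02 slide now [-0.04 -0.04  0.05] after yaw [-0.04 -0.04  0.05] tilt [-0.001  0.    -1.   ]
[ 0.5417 -0.2247  0.2021] [-0.05  0.   -0.01 -0.   -1.56  1.67] (np.float64(257.6932616978914), np.float64(153.95589633201408)) (np.float64(394.3577517772261), np.float64(217.92329687516752))
```

View pics/w1.png

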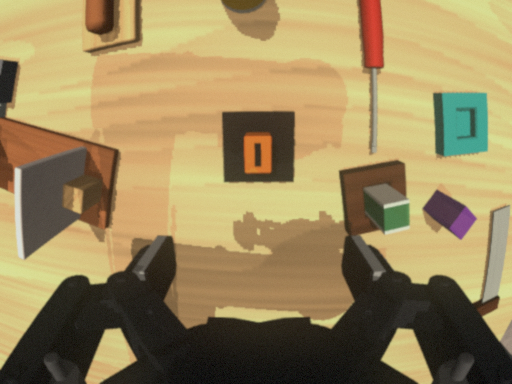

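The wrist view shows the dock centred at (258,147) with the plug head at (258,152), the nest at (373,197), the prism top at (388,207), and nothing near the grasp. Next I measure both in metric coordinates.

```bash
cat >> h.py <<'E'
def wrect(name,m,z,cam='wrist',k=3):
    m=cv2.morphologyEx(m.astype(np.uint8),cv2.MORPH_OPEN,np.ones((k,k)))
    cs,_=cv2.findContours(m,0,cv2.CHAIN_APPROX_NONE);c=max(cs,key=cv2.contourArea)[:,0]
    w=np.array([onz(cam,u,v,z)[:2] for u,v in c.astype(float)],np.float32)*1000
    (cx,cy),(a,b),t=cv2.minAreaRect(w)
    px=1000*np.linalg.norm(onz(cam,*(c.mean(0)+[1,0]),z)-onz(cam,*c.mean(0),z))
    print(name,'px',c.mean(0).round(1),'ctr mm',round(cx,1),round(cy,1),'size',round(a+px,1),round(b+px,1),'angle of first side',round(t,1))
def win(m,x0,x1,y0,y1):
    o=np.zeros_like(m);o[y0:y1,x0:x1]=m[y0:y1,x0:x1];return o
E
python3 - <<'E'
from h import *
w=np.load('w1.npy');h=cv2.cvtColor(w,cv2.COLOR_RGB2HSV)
print([w[v,258].tolist() for v in range(128,178,3)])
org=(h[...,0]<20)&(h[...,1]>150)&(w[...,0]>110)
wrect('dock',win((w.max(2)<70)|org,215,300,105,190),.016)
wrect('head all',win(org,230,285,120,180),.070)
wrect('head bright',win(org&(w[...,0]>215),230,285,120,180),.070)
wrect('bar',win(w.max(2)<60,250,265,140,170),.072,k=1)
hs=h
print(w[207,398].tolist(),w[195,385].tolist(),w[215,348].tolist())
wrect('green',win((h[...,0]>40)&(h[...,0]<85)&(h[...,1]>60),355,415,175,240),.078)
wrect('prism all',win(((h[...,0]>40)&(h[...,0]<85)&(h[...,1]>60))|(h[...,1]<50),355,415,175,240),.078)
c=cv2.resize(w[100:245,215:420],None,fx=3.8,fy=3.8,interpolation=cv2.INTER_CUBIC);save('w1c',c)
E
```

```text
[[61, 48, 37], [76, 50, 37], [136, 74, 36], [210, 117, 47], [211, 119, 47], [129, 78, 39], [56, 47, 33], [56, 46, 35], [59, 51, 38], [57, 49, 36], [61, 51, 39], [55, 46, 34], [59, 49, 32], [189, 106, 46], [211, 121, 51], [124, 75, 40], [62, 55, 38]]
dock px [257.8 147.9] ctr mm 565.1 -222.8 size 78.1 77.3 angle of first side 3.9
head all px [257.4 153.2] ctr mm 566.7 -221.9 size 39.2 27.0 angle of first side 3.4Traceback (most recent call last):
  File "<stdin>", line 7, in <module>
  File "h.py", line 34, in wrect
    cs,_=cv2.findContours(m,0,cv2.CHAIN_APPROX_NONE);c=max(cs,key=cv2.contourArea)[:,0]
                                                       ~~~^^^^^^^^^^^^^^^^^^^^^^^^
ValueError: max() iterable argument is empty
```

The plug is at (565, -222) mm with yaw 3.5°, its size matches the 36×26 head, and it agrees with the dock. I grasp it now.

Run:
```python
from h import *
go(.5652,-.2222,.040,3.5)
w=np.load('w1.npy');h=cv2.cvtColor(w,cv2.COLOR_RGB2HSV)
g=(h[...,0]>40)&(h[...,0]<85)&(h[...,1]>60)
wrect('green',win(g,355,415,175,240),.078)
c=cv2.resize(w[100:245,215:420],None,fx=3.8,fy=3.8,interpolation=cv2.INTER_CUBIC);save('w1c',c)
```

```text
t 2.73 psi 2.88 yaw -0.12 slide now [ 0.59 -0.03  4.06] after yaw [ 0.59 -0.02  4.06] tilt [-0.  0. -1.]
green px [394.3 216.6] ctr mm 510.7 -367.8 size 26.3 34.5 angle of first side 13.4
```

View pics/w1c.png

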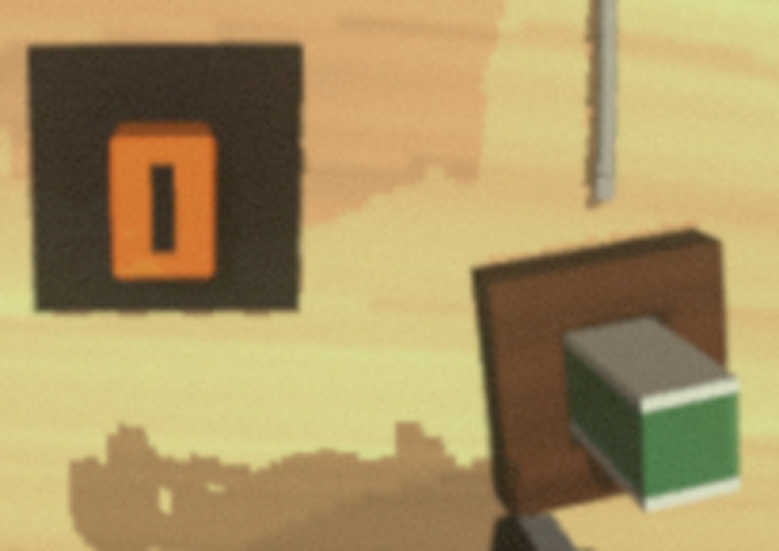

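The close crop confirms it: the plug has its bar along x at (162,208), and the prism has white walls front and back with clear green between them (690,440). Going down.

>>> move_arm([
  [0.3,-0.01,0],
  [0.29,-0.01,0],
  [0,0,0.8],
  [0,0,0.8],
  [0,0,0.7],
  [0,0,0.6],
  [0,0,0.5],
  [0,0,0.4],
  [0,0,0.26],
  [0,0,0],
  [0,0,0],
], yaw=[0,-0.12,0,0,0,0,0,0,0,0,0])

```text
t: 3.65
eef_pos: [0.5653, -0.2228, 0.0403]
orientation: [[0.998, 0.062, -0.0], [0.062, -0.998, -0.0], [-0.001, 0.0, -1.0]]
ft_force: [-0.1, 0.4, 0.5]
grip_width: 0.991
grip_force: 0.0
```

>>> move_arm([
  [0,0,0],
  [0,0,0],
  [0,0,0],
  [0,0,0],
  [0,0,0],
  [0,0,0],
  [0,0,0],
  [0,0,0],
  [0,0,0],
  [0,0,0],
], yaw=[0,0,0,0,0,0,0,0,0,0], fingers=0, force=40)

```text
t: 4.48
eef_pos: [0.5657, -0.2228, 0.0408]
orientation: [[0.998, 0.063, 0.001], [0.063, -0.998, -0.0], [0.001, 0.0, -1.0]]
ft_force: [-0.2, 0.6, 4.8]
grip_width: 0.298
grip_force: 40.0
```

>>> move_arm([
  [0,0,-0.1],
  [0,0,-0.3],
  [0,0,-0.6],
  [0,0,-0.8],
  [0,0,-0.8],
  [0,0,-0.8],
  [0,0,-0.6],
  [0,0,0],
], yaw=[0,0,0,0,0,0,0,0])

```text
t: 5.15
eef_pos: [0.5669, -0.2238, 0.2077]
orientation: [[0.998, 0.063, 0.009], [0.063, -0.998, -0.003], [0.009, 0.004, -1.0]]
ft_force: [1.0, 0.2, 0.4]
grip_width: 0.299
grip_force: 39.4
```

```bash
python3 -c "
from h import *
go(.605,.18,.2,-13.8); print(bot.state()['grip_width'])"
```

```text
t 5.15 psi 3.6 yaw 3.48 slide now [  1.58 -10.01   0.17] after yaw [ -1.48 -10.03   0.19] tilt [ 0.009 -0.003 -1.   ]
0.2989393872591492
```

>>> move_arm([
  [0.12,-0.83,0],
  [0.14,-0.83,0],
  [0.14,-0.83,0],
  [0.13,-0.83,0],
  [0.13,-0.83,0],
  [0.13,-0.83,0],
  [0.13,-0.83,0],
  [0.13,-0.83,0],
  [0.13,-0.83,0],
  [0.13,-0.83,0],
  [0.13,-0.84,0],
  [0.13,-0.84,0],
], yaw=[0,0,0,0,0,0,0,0,0,0,0,0])

```text
t: 6.15
eef_pos: [0.6024, 0.1812, 0.1999]
orientation: [[0.998, 0.063, -0.001], [0.063, -0.998, -0.0], [-0.001, 0.0, -1.0]]
ft_force: [0.9, -0.0, -0.6]
grip_width: 0.299
grip_force: 39.7
```

>>> move_arm([
  [0,0,0],
  [0,0,0],
  [0,0,0],
  [0,0,0],
  [0,0,0],
  [0,0,0],
  [0,0,0],
], yaw=[0.87,0.87,0.87,0.87,0,0,0])

```text
t: 6.73
eef_pos: [0.6027, 0.1795, 0.1999]
orientation: [[0.972, -0.236, -0.001], [-0.236, -0.972, -0.0], [-0.0, 0.0, -1.0]]
ft_force: [-0.7, -0.4, -0.5]
grip_width: 0.299
grip_force: 39.7
```

Run:
```python
from h import *
go(.605,.18,.2,-13.8)
s=bot.state();w=snapshot('wrist');np.save('w2.npy',w);save('w2',w)
print(np.round(s['eef_pos'],4),proj('wrist',(.6632,.1655,.034)))
u,v=map(int,proj('wrist',(.6632,.1655,.034)));print([w[v,i].tolist() for i in range(u-36,u+37,8)],[w[i,u].tolist() for i in range(max(v-36,0),v+37,8)])
```

```text
t 6.73 psi -13.67 yaw 0.03 slide now [ 0.05 -0.02 -0.  ] after yaw [ 0.05 -0.02 -0.  ] tilt [-0.001 -0.    -1.   ]
[0.6027 0.1795 0.1999] (np.float64(257.83118227226487), np.float64(112.75914103300349))
[[226, 185, 124], [213, 172, 122], [129, 123, 112], [110, 105, 95], [126, 121, 112], [127, 121, 111], [129, 123, 115], [129, 119, 112], [141, 113, 75], [226, 186, 124]] [[226, 195, 129], [138, 131, 118], [133, 126, 116], [88, 82, 72], [130, 124, 116], [127, 120, 112], [119, 112, 106], [125, 118, 113], [128, 121, 113], [204, 202, 180]]
```

View pics/w2.png

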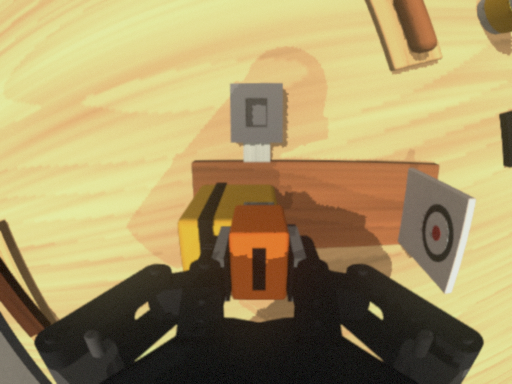

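The wrist view shows the socket at (257,113) with its hole at (257,112). The held plug hangs straight between the fingers at (259,252), with the laser behind it and the target ring at (437,232). Next I measure the socket and how the plug sits in the hand.

Run:
```python
from h import *
w=np.load('w2.npy');h=cv2.cvtColor(w,cv2.COLOR_RGB2HSV)
gray=(h[...,1]<60)&(w.max(2)<160)
wrect('sock',win(gray,222,292,75,150),.034)
g=cv2.cvtColor(w,cv2.COLOR_RGB2GRAY)
print(g[112,228:290].tolist());print(g[78:150,257].tolist())
wrect('hole dark',win(g<105,243,272,94,130),.034,k=1)
bar=win((w.max(2)<70),249,268,245,292)
zt=bot.state()['eef_pos'][2]+.0292
wrect('bar',bar,zt+.003,k=1)
org=(h[...,0]<20)&(h[...,1]>150)&(w[...,0]>110)
wrect('head',win(org,222,295,195,302),zt)
print(proj('wrist',bot.state()['eef_pos']+np.array([0,0,.0292])))
red=(h[...,1]>140)&((h[...,0]<8)|(h[...,0]>172))&(w[...,0]>90)
cs=np.argwhere(win(red,425,447,222,245));print('red px',cs.mean(0)[::-1],len(cs),w[232,437])
```

```text
sock px [256.3 113. ] ctr mm 662.4 167.6 size 53.1 63.9 angle of first side 76.3
[190, 179, 155, 132, 127, 126, 124, 126, 124, 124, 128, 124, 124, 123, 124, 124, 123, 105, 86, 81, 82, 86, 83, 93, 111, 121, 124, 125, 127, 121, 124, 124, 124, 122, 125, 122, 122, 112, 102, 109, 118, 124, 123, 125, 122, 123, 121, 124, 123, 121, 123, 123, 125, 123, 122, 118, 118, 117, 134, 167, 186, 189]
[200, 201, 200, 200, 190, 149, 132, 126, 129, 129, 124, 125, 127, 127, 127, 126, 128, 125, 124, 114, 99, 84, 83, 84, 88, 88, 101, 121, 125, 124, 125, 125, 124, 123, 121, 123, 125, 124, 121, 125, 124, 121, 123, 121, 124, 117, 113, 93, 92, 108, 118, 121, 123, 121, 120, 122, 122, 122, 120, 118, 121, 121, 122, 121, 120, 131, 158, 189, 198, 201, 200, 198]
hole dark px [255.6 112.4] ctr mm 664.5 167.6 size 22.7 30.2 angle of first side 76.2
bar px [258.5 269.1] ctr mm 604.2 179.2 size 5.4 21.1 angle of first side 76.3
head px [262.4 247.6] ctr mm 609.7 177.2 size 27.4 49.3 angle of first side 74.1
(np.float64(258.4945610160539), np.float64(269.1561525565424))
red px [435.76388889 232.84722222] 72 [96 44 36]
```

The socket mouth is at (664, 168) mm and the yaw already matches. The plug sits about 1 mm forward in the hand.

```bash
python3 -c "
from h import *
go(.6633,.1678,.066,-13.75)"
```

```text
t 6.78 psi -13.7 yaw 0.01 slide now [ 1.54 -0.07  3.35] after yaw [ 1.54 -0.07  3.35] tilt [-0. -0. -1.]
```

>>> move_arm([
  [0.4,-0.02,0],
  [0.4,-0.02,0],
  [0.4,-0.02,0],
  [0.34,-0.01,0],
  [0,0,0.7],
  [0,0,0.7],
  [0,0,0.7],
  [0,0,0.5],
  [0,0,0.4],
  [0,0,0.25],
  [0,0,0],
  [0,0,0],
], yaw=[0,0,0,0,0,0,0,0,0,0,0,0])

```text
t: 7.78
eef_pos: [0.6635, 0.1676, 0.0704]
orientation: [[0.971, -0.238, 0.0], [-0.238, -0.971, -0.001], [0.0, 0.001, -1.0]]
ft_force: [-0.1, -0.6, -0.4]
grip_width: 0.295
grip_force: 39.8
```

>>> move_arm([
  [0,0,0.06],
  [0,0,0.06],
  [0,0,0.06],
  [0,0,0.06],
  [0,0,0],
], yaw=[0,0,0,0,0])

```text
t: 8.2
eef_pos: [0.6631, 0.1677, 0.06]
orientation: [[0.971, -0.238, -0.001], [-0.238, -0.971, -0.0], [-0.001, 0.0, -1.0]]
ft_force: [-0.3, -1.0, -1.5]
grip_width: 0.299
grip_force: 39.8
```

>>> move_arm([
  [0,0,0.08],
  [0,0,0.08],
  [0,0,0.08],
  [0,0,0.06],
  [0,0,0.04],
  [0,0,0],
], yaw=[0,0,0,0,0,0])

```text
t: 8.7
eef_pos: [0.6631, 0.1676, 0.0462]
orientation: [[0.971, -0.238, -0.001], [-0.238, -0.971, -0.0], [-0.001, 0.001, -1.0]]
ft_force: [-0.5, 0.4, -2.0]
grip_width: 0.295
grip_force: 39.8
```

>>> move_arm([
  [0,0,0.04],
  [0,0,0.04],
  [0,0,0.03],
  [0,0,0],
], yaw=[0,0,0,0])

```text
t: 9.03
eef_pos: [0.6635, 0.1678, 0.0429]
orientation: [[0.971, -0.238, 0.0], [-0.238, -0.971, -0.0], [0.0, -0.0, -1.0]]
ft_force: [0.1, -0.1, 0.2]
grip_width: 0.296
grip_force: 39.8
```

>>> move_arm([
  [0,0,0.03],
  [0,0,0.03],
  [0,0,0],
], yaw=[0,0,0])

```text
t: 9.28
eef_pos: [0.6635, 0.1678, 0.0428]
orientation: [[0.971, -0.238, 0.001], [-0.238, -0.971, -0.0], [0.001, -0.0, -1.0]]
ft_force: [-5.9, 0.4, 10.1]
grip_width: 0.294
grip_force: 41.2
```

It seats at z = 0.0428, which is the predicted home height, with 10 N of push. Releasing.

>>> move_arm([
  [0,0,0.03],
  [0,0,0],
  [0,0,0],
  [0,0,0],
  [0,0,0],
  [0,0,0],
  [0,0,0],
], yaw=[0,0,0,0,0,0,0], fingers=70)

```text
t: 9.87
eef_pos: [0.6633, 0.1677, 0.0388]
orientation: [[0.971, -0.238, -0.0], [-0.238, -0.971, -0.0], [-0.0, 0.0, -1.0]]
ft_force: [0.1, -0.1, 1.0]
grip_width: 0.82
grip_force: 0.0
```

>>> move_arm([
  [0,0,-0.4],
  [0,0,-0.6],
  [0,0,-0.8],
  [0,0,-0.9],
  [0,0,-0.8],
  [0,0,-0.4],
  [-0.7,0,0],
  [-0.8,0,0],
  [-0.7,0,0],
  [0,0,0],
  [0,0,0],
], yaw=[0,0,0,0,0,0,0,0,0,0,0], fingers=85)

```text
t: 10.78
eef_pos: [0.5772, 0.1892, 0.1958]
orientation: [[0.972, -0.237, 0.001], [-0.237, -0.972, 0.001], [0.001, -0.001, -1.0]]
ft_force: [1.1, -0.3, 0.2]
grip_width: 0.998
grip_force: 0.0
```

Run:
```python
from h import *
s=bot.state();w=snapshot('wrist');np.save('w3.npy',w)
print(np.round(s['eef_pos'],4),proj('wrist',(.6643,.1676,.072)))
h=cv2.cvtColor(w,cv2.COLOR_RGB2HSV)
org=(h[...,0]<20)&(h[...,1]>170)&(w[...,0]>110)
u,v=map(int,proj('wrist',(.6643,.1676,.072)))
wrect('head',win(org,u-40,u+40,max(v-50,0),v+50),.072)
wrect('bar',win(w.max(2)<70,u-12,u+12,v-22,v+22),.075,k=1)
S=snapshot('scene');T=snapshot('top');np.save('s3.npy',S)
c=cv2.resize(w[max(v-100,0):v+150,u-130:u+200],None,fx=2,fy=2);d=cv2.resize(S[120:220,250:400],None,fx=3.3,fy=3)
d=cv2.resize(d,(c.shape[1],int(c.shape[1]/1.5)))
save('w3',np.vstack([c,d])[:, :]) ; im=np.vstack([c,d]);f=min(800/im.shape[1],600/im.shape[0]);save('w3',cv2.resize(im,None,fx=f,fy=f))
```

```text
[0.5772 0.1892 0.1958] (np.float64(258.80613682987763), np.float64(84.13932043107265))
head px [259.2  84.4] ctr mm 663.9 167.1 size 24.8 34.4 angle of first side 76.3
bar px [259.1  85.2] ctr mm 663.3 167.7 size 2.6 16.9 angle of first side 76.3
```

View pics/w3.png

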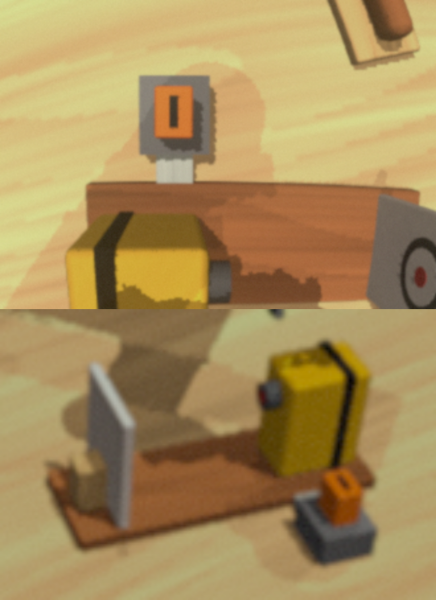

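The plug sits flush on the socket block (crop at (174,112)), with its centre at (663.8,167.4) within 1 mm of the hole. Step 1 is done. Now a quick rig cross-check from the red centre, then on to the prism.

Run:
```python
from h import *
w=np.load('w3.npy');h=cv2.cvtColor(w,cv2.COLOR_RGB2HSV)
a=np.radians(-13.75);X=np.array([np.cos(a),np.sin(a)]);Y=np.array([-X[1],X[0]])
O=np.array([.6639,.1676])-.11*X-.11*Y;print('rig origin',O.round(4),'red expected',(O-.075*Y).round(4))
u,v=proj('wrist',(*(O-.075*Y),.1));print('proj',u,v)
red=(h[...,1]>140)&((h[...,0]<8)|(h[...,0]>172))&(w[...,0]>60)&(w[...,1]<60)
cs=np.argwhere(win(red,int(u)-14,int(u)+14,int(v)-14,int(v)+14))
if len(cs):
    q=cs.mean(0)[::-1];p=onz('wrist',*q,.1);print('red px',q,len(cs),p.round(4),'rig xy',[(p[:2]-O)@X,(p[:2]-O)@Y])
go(.496,-.31,.21,-76)
```

```text
rig origin [0.5309 0.0869] red expected [0.5131 0.014 ]
proj 445.20955387055557 211.1489316219477
red px [445.64772727 209.40909091] 88 [0.5148 0.0135 0.1   ] rig xy [np.float64(0.0018291484417832012), np.float64(-0.07514026572966043)]
t 10.93 psi -13.81 yaw 12.44 slide now [ 0.98 12.6  -0.38] after yaw [11.6   5.01 -0.38] tilt [ 0. -0. -1.]
```

>>> move_arm([
  [0.07,0.84,-0.03],
  [0.07,0.84,-0.03],
  [0.07,0.84,-0.03],
  [0.07,0.84,-0.03],
  [0.07,0.84,-0.03],
  [0.07,0.84,-0.03],
  [0.07,0.84,-0.03],
  [0.07,0.84,-0.03],
  [0.06,0.84,-0.03],
  [0.06,0.84,-0.03],
  [0.06,0.84,-0.03],
  [0.06,0.84,-0.03],
], yaw=[0,0,0,0,0,0,0,0,0,0,0,0])

```text
t: 11.93
eef_pos: [0.5127, -0.2127, 0.2092]
orientation: [[0.971, -0.239, -0.0], [-0.239, -0.971, -0.0], [-0.0, 0.0, -1.0]]
ft_force: [0.8, 0.0, 0.0]
grip_width: 0.991
grip_force: 0.0
```

>>> move_arm([
  [0.06,0.84,0],
  [0.06,0.84,0],
  [0.06,0.84,0],
  [0,0,0],
  [0,0,0],
  [0,0,0],
  [0,0,0],
  [0,0,0],
  [0,0,0],
  [0,0,0],
  [0,0,0],
], yaw=[0,0,0,0.9,0.9,0.9,0.9,0.9,0.9,0.9,0.9])

```text
t: 12.85
eef_pos: [0.496, -0.3109, 0.2089]
orientation: [[0.642, -0.767, -0.001], [-0.767, -0.642, -0.0], [-0.001, 0.001, -1.0]]
ft_force: [0.2, 0.0, -0.4]
grip_width: 0.993
grip_force: 0.0
```

>>> move_arm([
  [0,0,0],
  [0,0,0],
  [0,0,0],
  [0,0,0],
  [0,0,0],
  [0,0,0],
  [0,0,0],
  [0,0,0],
  [0,0,0],
], yaw=[0.9,0.9,0.9,0.9,0.9,0.74,0,0,0])

```text
t: 13.6
eef_pos: [0.4959, -0.3105, 0.209]
orientation: [[0.243, -0.97, -0.001], [-0.97, -0.243, -0.0], [-0.0, 0.001, -1.0]]
ft_force: [-0.1, -0.4, 0.8]
grip_width: 0.998
grip_force: 0.0
```

Run:
```python
from h import *
go(.496,-.31,.21,-76)
s=bot.state();w=snapshot('wrist');np.save('w4.npy',w);save('w4',w)
h=cv2.cvtColor(w,cv2.COLOR_RGB2HSV)
u,v=map(int,proj('wrist',(.511,-.368,.078)));print(np.round(s['eef_pos'],4),u,v)
g=(h[...,0]>40)&(h[...,0]<85)&(h[...,1]>60)
wh=(h[...,1]<60)&(w.max(2)>140)
W=(u-45,u+45,max(v-45,0),v+45)
wrect('green',win(g,*W),.078)
wrect('top incl white',win(g|wh,*W),.078)
wrect('nest',win((w.max(2)<120)|g|wh,u-70,u+70,max(v-70,0),v+70),.022)
```

```text
t 13.6 psi -75.91 yaw 0.02 slide now [-0.01 -0.01 -0.02] after yaw [-0.01 -0.01 -0.02] tilt [-0.001 -0.    -1.   ]
[ 0.4959 -0.3105  0.209 ] 257 116
green px [257.2 114.2] ctr mm 511.4 -370.6 size 25.6 30.6 angle of first side 13.9
top incl white px [257.5 114.4] ctr mm 511.2 -370.2 size 35.0 31.4 angle of first side 13.7
nest px [258.1 113.4] ctr mm 510.2 -369.3 size 80.7 79.8 angle of first side 14.1
```

View pics/w4.png

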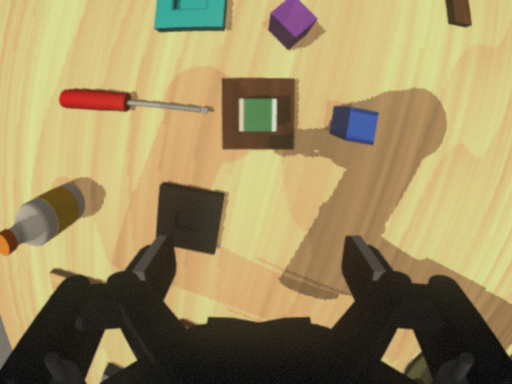

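The wrist view shows the prism top at (257,115), with white walls at (241,115) and (274,115) facing the two fingers. The blue decoy is clear at (355,124). Measured size is 35×31 at (511.2,-370.2), which matches. I go down with the fingers slightly narrowed.

```bash
python3 -c "
from h import *
go(.5112,-.3702,.037,-76.2)"
```

```text
t 13.65 psi -75.92 yaw 0.06 slide now [ 1.54 -0.01  4.3 ] after yaw [ 1.54 -0.02  4.3 ] tilt [-0. -0. -1.]
```

>>> move_arm([
  [0.4,0,0],
  [0.4,0,0],
  [0.4,-0.01,0],
  [0.34,0,0],
  [0,0,0],
  [0,0,0.7],
  [0,0,0.7],
  [0,0,0.7],
  [0,0,0.7],
  [0,0,0.6],
  [0,0,0.3],
  [0,0,0],
], yaw=[0,0,0,0.06,0,0,0,0,0,0,0,0], fingers=66)

```text
t: 14.65
eef_pos: [0.5095, -0.3687, 0.0578]
orientation: [[0.237, -0.971, -0.005], [-0.971, -0.237, 0.003], [-0.004, 0.004, -1.0]]
ft_force: [-0.1, -0.5, -0.5]
grip_width: 0.77
grip_force: 0.0
```

>>> move_arm([
  [0,0,0.3],
  [0,0,0.2],
  [0,0,0.1],
  [0,0,0],
  [0,0,0],
], yaw=[0,0,0,0,0])

```text
t: 15.07
eef_pos: [0.5113, -0.3699, 0.0379]
orientation: [[0.237, -0.971, 0.0], [-0.971, -0.237, -0.0], [0.001, -0.0, -1.0]]
ft_force: [0.0, -0.3, -0.5]
grip_width: 0.771
grip_force: 0.0
```

>>> move_arm([
  [0,0,0],
  [0,0,0],
  [0,0,0],
  [0,0,0],
  [0,0,0],
  [0,0,0],
  [0,0,0],
  [0,0,0],
  [0,0,0],
], yaw=[0,0,0,0,0,0,0,0,0], fingers=0, force=40)

```text
t: 15.82
eef_pos: [0.5115, -0.37, 0.0381]
orientation: [[0.237, -0.971, 0.001], [-0.971, -0.237, -0.001], [0.001, -0.001, -1.0]]
ft_force: [1.5, 0.9, 5.5]
grip_width: 0.393
grip_force: 41.3
```

>>> move_arm([
  [0,0,-0.1],
  [0,0,-0.2],
  [0,0,-0.3],
  [0,0,-0.4],
  [0,0,-0.5],
  [0,0,-0.6],
  [0,0,-0.6],
  [0,0,-0.6],
  [0,0,-0.6],
  [0,0,-0.5],
  [0,0,-0.3],
  [0,0,-0.1],
], yaw=[0,0,0,0,0,0,0,0,0,0,0,0])

```text
t: 16.82
eef_pos: [0.5116, -0.3702, 0.2326]
orientation: [[0.237, -0.972, 0.004], [-0.972, -0.237, -0.002], [0.003, -0.003, -1.0]]
ft_force: [0.0, -1.1, -0.5]
grip_width: 0.391
grip_force: 40.6
```

```bash
python3 -c "
from h import *
go(.5317,.0867,.23,-103.75); s=bot.state();print(s['grip_width'],s['grip_force'],s['ft_force'],s['eef_pos'],s['joint_positions'])"
```

```text
t 16.82 psi -76.3 yaw 5.49 slide now [-10.98  -3.2    0.04] after yaw [-11.22   2.23   0.06] tilt [ 0.004 -0.002 -1.   ]
0.3908333502243006 40.56876718997955 [ 0.04326483 -1.05751885 -0.45352608] [ 0.51155183 -0.3702151   0.23256051] [-3.09595955e-01  1.20300775e-01  1.71651053e-01  7.43263809e-04
 -1.61820240e+00  5.48792157e-01]
```

>>> move_arm([
  [-0.2,-0.06,0],
  [-0.4,-0.12,0],
  [-0.6,-0.18,0],
  [-0.7,-0.2,0],
  [-0.7,-0.2,0],
  [-0.7,-0.2,0],
  [-0.7,-0.2,0],
  [-0.7,-0.2,0],
  [-0.7,-0.2,0],
  [-0.7,-0.2,0],
  [-0.7,-0.2,0],
  [-0.7,-0.2,0],
], yaw=[0,0,0,0,0,0,0,0,0,0,0,0])

```text
t: 17.82
eef_pos: [0.5229, -0.0559, 0.2273]
orientation: [[0.237, -0.971, -0.003], [-0.971, -0.237, 0.0], [-0.001, 0.003, -1.0]]
ft_force: [0.5, 0.4, -1.3]
grip_width: 0.392
grip_force: 40.6
```

>>> move_arm([
  [-0.7,-0.2,0],
  [-0.7,-0.2,0],
  [-0.7,-0.2,0],
  [-0.6,-0.2,0],
  [-0.5,-0.15,0],
  [-0.28,-0.09,0],
  [0,0,0],
], yaw=[0,0,0,0,0,0,0])

```text
t: 18.4
eef_pos: [0.5305, 0.0894, 0.2272]
orientation: [[0.24, -0.971, -0.003], [-0.971, -0.24, -0.001], [-0.0, 0.003, -1.0]]
ft_force: [-0.6, 0.1, -1.5]
grip_width: 0.393
grip_force: 40.6
```

>>> move_arm([
  [0,0,0],
  [0,0,0],
  [0,0,0],
  [0,0,0],
  [0,0,0],
  [0,0,0],
  [0,0,0],
  [0,0,0],
  [0,0,0],
  [0,0,0],
  [0,0,0],
  [0,0,0],
], yaw=[0.4,0.6,0.6,0.6,0.6,0.6,0.6,0.6,0.5,0.39,0,0])

```text
t: 19.4
eef_pos: [0.531, 0.0866, 0.2286]
orientation: [[-0.237, -0.971, -0.001], [-0.971, 0.237, -0.001], [0.001, 0.001, -1.0]]
ft_force: [-0.3, 0.9, -1.4]
grip_width: 0.395
grip_force: 40.5
```

Run:
```python
from h import *
go(.5317,.0867,.095,-103.75); s=bot.state();print(s['grip_width'],s['eef_pos'])
w=snapshot('wrist');np.save('w5.npy',w)
h=cv2.cvtColor(w,cv2.COLOR_RGB2HSV)
zt=s['eef_pos'][2]+.0399
g=(h[...,0]>40)&(h[...,0]<85)&(h[...,1]>60)
wrect('held green',win(g,190,330,180,340),zt)
save('w5',w)
```

```text
t 19.4 psi -103.71 yaw 0.01 slide now [-0.01 -0.02  3.34] after yaw [-0.01 -0.02  3.34] tilt [-0.001 -0.001 -1.   ]
0.394547612096417 [0.53103872 0.08662946 0.22859555]
held green px [258.2 263.5] ctr mm 529.2 80.4 size 43.2 26.9 angle of first side 76.4
```

View pics/w5.png

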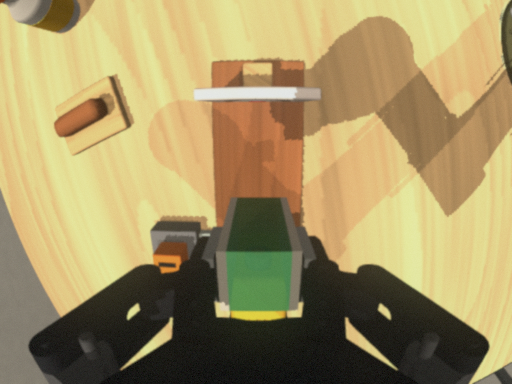

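The view shows the prism at (258,265) held upright by its white walls, in line with the board (213–304) and target plate (195–320), both centred near column 258. Going down to beam height.

>>> move_arm([
  [0,0,0.2],
  [0,0,0.4],
  [0,0,0.5],
  [0,0,0.5],
  [0,0,0.5],
  [0,0,0.4],
  [0,0,0.4],
  [0,0,0.3],
  [0,0,0.14],
  [0,0,0],
  [0,0,0],
  [0,0,0],
], yaw=[0,0,0,0,0,0,0,0,0,0,0,0])

```text
t: 20.45
eef_pos: [0.532, 0.0874, 0.0969]
orientation: [[-0.237, -0.971, 0.002], [-0.971, 0.237, 0.0], [-0.001, -0.002, -1.0]]
ft_force: [-1.1, -0.2, -1.4]
grip_width: 0.392
grip_force: 40.5
```

>>> move_arm([
  [0,0,0],
  [0,0,0],
  [0,0,0],
  [0,0,0],
  [0,0,0],
  [0,0,0],
], yaw=[0,0,0,0,0,0])

```text
t: 20.95
eef_pos: [0.5314, 0.0872, 0.0958]
orientation: [[-0.238, -0.971, 0.0], [-0.971, 0.238, -0.0], [0.0, -0.0, -1.0]]
ft_force: [-0.0, 0.3, -0.8]
grip_width: 0.395
grip_force: 40.5
```

Run:
```python
from h import *
go(.5317,.0867,.095,-103.75); s=bot.state();print(s['grip_width'],s['eef_pos'],np.abs(s['qvel']).max())
S=snapshot('scene');save('s6',cv2.resize(S[110:230,230:410],None,fx=4,fy=4))
h=cv2.cvtColor(S,cv2.COLOR_RGB2HSV)
g=win((h[...,0]>40)&(h[...,0]<85)&(h[...,1]>60),260,390,100,230)
q=np.argwhere(g);print('green px',q.mean(0)[::-1] if len(q) else None,len(q),'expected clear centre',proj('scene',(.5317,.0867,.1)))
```

```text
t 20.95 psi -103.74 yaw 0.0 slide now [ 0.01 -0.01  0.02] after yaw [ 0.01 -0.01  0.02] tilt [ 0. -0. -1.]
0.3952955602804967 [0.53139965 0.08722704 0.09575355] 0.002547139013322163
green px [314.18343195 139.02366864] 169 expected clear centre (np.float64(314.9885308449597), np.float64(154.6204232623137))
```

View pics/s6.png

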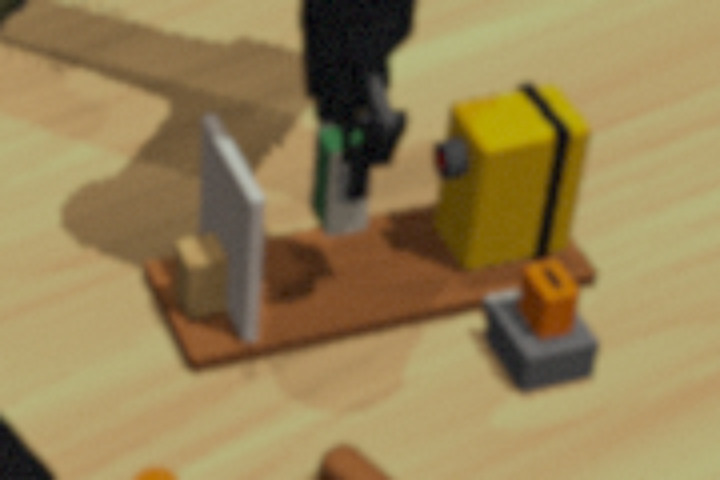

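The scene crop shows the prism upright in mid gap, spanning (343,125) to (343,233). That puts its centre at about image row 155, as expected, and the plug is flush in the socket at (550,300). Handing in.

```bash
python3 -c "
from plant import bot
print(bot.close_job())"
```

```text
the job is handed in; nothing more can be done
None
```

The job is handed in, but no pass or fail result came back: by my measurements the battery is home and released, and the prism is held still and upright in mid light path by its frosted faces.

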